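# Load the caster-wheel magazine up to its mark

## Task

Stack loose 64 mm caster wheels flat in the slotted tube until the top of the stack lies within the height of the white band: the seat inside stands at an unknown height, so feel how deep it is and choose wide and narrow wheels to suit. Lower each wheel gently until it rests; do not drop it in or press it hard. Leave spare wheels flat on the table and everything else where it is.

Things in the scene. Friction and masses are not known exactly. Their poses are not given: they have to be found in the camera images.
- mark (a point): Point on the tube's axis at the middle of its 12 mm high white band, 8 mm below the rim, 102 mm above the table; axes as the magazine's, z up. Inside the tube a rigid aluminium seat, 58 mm across, carries the wheels; its top is somewhere 33 to 51 mm below this point, new every time. Wide + narrow (35), wide + wide (42) or wide + two narrow (49 mm) then ends within 4 mm of this height.
- wide1_c (a point): Wide caster wheel, a solid disc 64 mm in diameter and 21 mm thick, black tyre, grey face with a ring of five dark spots, about 80 g, lying flat loose on the table. This point is its centre, half-way up; z is its axis.
- wide2_c (a point): Wide caster wheel, a solid disc 64 mm in diameter and 21 mm thick, black tyre, grey face with a ring of five dark spots, about 80 g, lying flat loose on the table. This point is its centre, half-way up; z is its axis.
- narrow1_c (a point): Narrow caster wheel, a solid disc 64 mm in diameter and 14 mm thick, black tyre, grey face that is plain but for the steel hub, about 55 g, lying flat loose on the table. This point is its centre, half-way up; z is its axis.
- narrow2_c (a point): Narrow caster wheel, a solid disc 64 mm in diameter and 14 mm thick, black tyre, grey face that is plain but for the steel hub, about 55 g, lying flat loose on the table. This point is its centre, half-way up; z is its axis.
- wide1: The same wheel as wide1_c; its origin is the centre of its underside.
- wide2: The same wheel as wide2_c; its origin is the centre of its underside.
- narrow1: The same wheel as narrow1_c; its origin is the centre of its underside.
- narrow2: The same wheel as narrow2_c; its origin is the centre of its underside.
- magazine: Fixed upright dark steel tube, bore 69 mm, wall 4 mm, rim 110 mm above the table, on a grey foot 130 (x) by 110 (y) by 12 mm. Two opposite slots 40 mm wide, open at the top, run down its own +y and -y sides, so fingers closed on a wheel along y can go down with it. Origin on the tube's axis, at table height.
- bigwheel: Bystander: a larger caster wheel, 96 mm in diameter, 30 mm thick, too big for the tube. Origin under its centre.
- wrench: Bystander: a steel wrench 160 mm long lying along its x, among the wheels. Origin under its middle.
- scanner: Bystander: black hand scanner, 130 by 50 by 35 mm. Origin under its head.
- taperoll: Bystander: brown tape roll, 100 mm in diameter, 48 mm high. Origin under its centre.
- carton: Bystander: cardboard carton, 100 by 120 by 70 mm. Origin under its centre.
- bottle: Bystander: clear bottle, 64 mm in diameter, 170 mm high. Origin under its centre.
Mind the look-alikes: they are no part of the job. Leave any red look-alike of the wide2 alone.

How it is judged:
By the outcome, as a careful person would: the job done as asked, in the order asked, and still so for the second after the job is handed in, with the robot touching nothing.
It also fails if it takes over 72 s, if anything falls off the work surface, if the arm or the gripper's body presses on something with over 40 N, if the wrist force passes 120 N, or if a joint passes its speed limit or range.

## Robot

A 6-joint arm with a two-finger parallel gripper is mounted at the origin on the work surface. World frame = base frame: x ahead of the robot, y to its left, z up, the work surface at z = 0. Lengths are in m, angles in degrees, forces in N, time in s.
With the tool pointing down it reaches from about 0.3 to 0.75 m from the base axis. Payload 8.5 kg.
Tool frame: the origin (TCP) lies at the very end of the fingers, on their centre line; the grasp point (between the pads) lies 19 mm behind it; x points along the fingers, y is the direction in which the jaws open and shut, and the axes are right-handed (so a half turn about x gives the same grasp; the last joint's range is limited). The gripper opens to 85 mm and grips with 20 to 120 N. Pads are 22 mm wide; open, the fingers measure 114 mm over their backs; the gripper's body (76 mm by 85 mm) begins 54 mm behind the grasp point. The pads swing forward as they close: fully open they stand 13 mm farther back than shut.
Start: joints at [60.086, 21.807, 74.336, -0, 83.858, -12.336], TCP at [0.166, 0.524, 0.231] pointing down, gripper open.
Joint ranges: [-178.18, 178.18], [-50.72, 133.34], [12.68, 142.11], [-81.47, 261.47], [9.98, 163.14], [-165.26, 165.26]. Speed limits (degrees/s): [136.94, 136.94, 180, 180, 180, 180].

## Interface

Orientations are given as a 3x3 rotation matrix whose columns are the frame's x, y, z axes.
In Python, from rig import env, eyes, close_job gives the robot as it stands.
- The arm moves only by the shell command python3 -m pendant 'ROWS' [OPENING] [FORCE]. ROWS is a JSON object of lists of equal length, an entry for each row: "travel": the shift along the world's x, y, z in mm, a list of three; "delta_rot": the turn, a rotation vector about the world's x, y, z in rad, a list of three. In form: {"travel": [[x, y, z], ...], "delta_rot": [[wx, wy, wz], ...]}. A call has 1 to 20 rows; each row shifts and turns the commanded pose from where the row before left it; what a row does not reach is not made up. A row lasts 1/12 s, in which the tool goes at most 41.7 mm and 7.16 degrees, less where a joint would pass 70% of its speed; a pose out of reach is approached as far as the arm can. A call with a gripper value outside its range is refused whole. OPENING is the finger opening in mm, from 0 to 85.4, set as the call begins (- or left out, the last holds). The fingers move at their own pace and stop on an object; FORCE is the grip in N (left out, the last holds). Time passes only in rows, so rows that do not move let the fingers close. It gives the time, the measured TCP pose, the force and the opening at its end, in the units of the state.
- env.observe(): the state, without advancing time (a new reading comes with each control period).
- eyes.get_image(name): name is "scene" or "top"; returns the picture (384x512x3 uint8, red, green, blue); there is no depth.
- eyes.camera_model(name): a dict with "vfov" (degrees; the focal length in pixels is half the picture's height over the tangent of half this angle, whatever the lens; pixels are square), "cx", "cy" (the principal point, pixels), "pose" (4x4, takes a point from camera to world coordinates). Camera axes: x right, y up, looking along -z (the intrinsics and any distortion apply to the point x, -y, -z); pixel columns grow to the right and rows downward; lengths in m; the calibration is good to about 2 mm. A picture is of the moment at which its call begins. camera_model takes no time and is no camera call.
- close_job(): hands the job in, once; it reports no verdict.
The state is a dict: "time_s": time; "q": joint angles; "qvel": joint speeds; "joint_efforts": joint torques, N m; "position": TCP position; "tool_rot": TCP orientation; "ft_force": force on the tool from outside, world axes, zero at the start; "wrist_torque": the same for the moment, N m; "grip_width": finger opening in m.
Only numpy, scipy, OpenCV 4.12 (cv2) and the standard library are available. Lean on these libraries where they do the work, as an engineer would, in place of code of your own. Each camera call takes 0.05 s, during which the arm holds its last target. There are 200 camera calls.

## Working session

There is one attempt and no reset: what is moved stays moved. The work goes in short steps, Python scripts to look and compute and a shell command to move; the robot and the scene stay as the last step left them, time stands still between calls to the robot, and variables do not carry over. Pictures are saved under pics/ and viewed, about 8 in all and at most 12, crops included, and the job is handed in when it is done.

```bash
mkdir -p pics; ls
python3 - <<'E'
from rig import env, eyes
import cv2
s=env.observe(); print(s)
for n in("top","scene"):
    im=eyes.get_image(n); cv2.imwrite(f"pics/{n}0.png",cv2.resize(im[:,:,::-1],None,fx=1.5,fy=1.5,interpolation=cv2.INTER_CUBIC)); cv2.imwrite(f"raw_{n}0.png",im[:,:,::-1]); print(n,eyes.camera_model(n))
E
```

```text
pics
{'time_s': 0.0, 'q': array([ 6.00851209e+01,  2.18423432e+01,  7.43840493e+01, -6.99362438e-04,
        8.38590051e+01, -1.23344934e+01]), 'qvel': array([ 0.05221308, -0.02694452,  0.0922176 , -0.06915716, -0.01795329,
        0.00677251]), 'joint_efforts': array([ 6.34804364e-04, -4.48463702e+01, -2.31268251e+01, -9.45565375e-05,
        4.87824276e-03, -8.55770196e-06]), 'position': array([0.16596931, 0.52405636, 0.23070325]), 'tool_rot': array([[-7.32796447e-04,  3.02041775e-01,  9.53294408e-01],
       [-1.29794152e-03,  9.53293574e-01, -3.02042509e-01],
       [-9.99998889e-01, -1.45865607e-03, -3.06537584e-04]]), 'ft_force': array([-0.38815598,  0.14532279,  0.85759338]), 'wrist_torque': array([-0.05772534, -0.03674326,  0.04236721]), 'grip_width': 0.08518580415132228}
top {'vfov': 53.45222117537429, 'cx': 257.8741186901108, 'cy': 195.45797007237755, 'pose': array([[-2.31472483e-02,  9.91078196e-01, -1.31256296e-01,
         4.10103639e-01],
       [-9.99731782e-01, -2.30459643e-02,  2.29083937e-03,
         5.14527284e-03],
       [-7.54526947e-04,  1.31274117e-01,  9.91345821e-01,
         1.26676600e+00],
       [ 0.00000000e+00,  0.00000000e+00,  0.00000000e+00,
         1.00000000e+00]])}
scene {'vfov': 52.95851314301671, 'cx': 254.7790895298783, 'cy': 193.3544626334239, 'pose': array([[ 0.1958644 , -0.84336908,  0.5003656 ,  1.25807584],
       [ 0.98060862,  0.16499872, -0.10574568, -0.15442941],
       [ 0.00662295,  0.51137463,  0.85933237,  1.31857985],
       [ 0.        ,  0.        ,  0.        ,  1.        ]])}
```

View pics/top0.png

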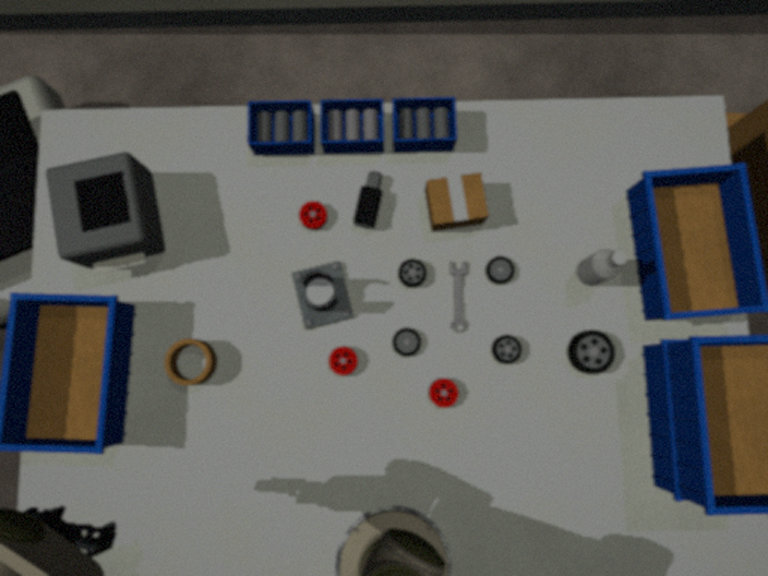

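View pics/scene0.png

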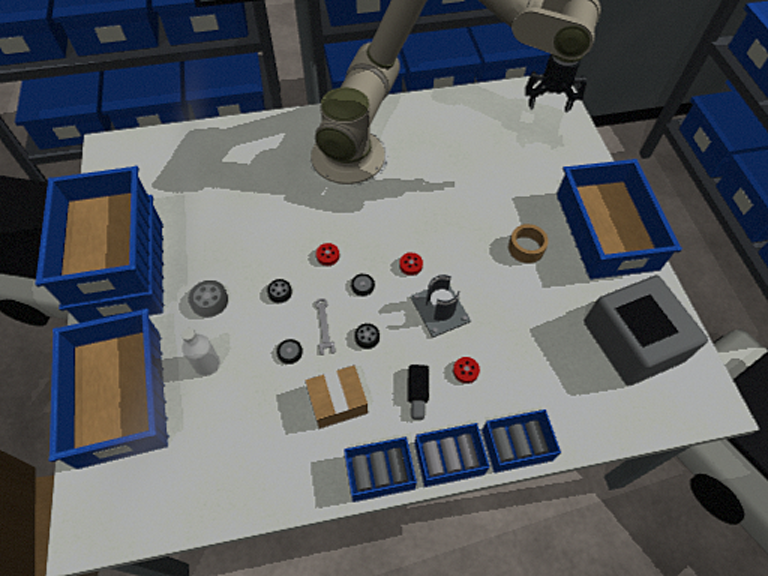

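Top view (×1.5): wides at about (412,272) and (507,348), narrows at (500,269) and (407,341), tube at (320,290). The red ones are decoys. I'll enlarge the work zone next.

Run:
```python
import cv2
im=cv2.imread("raw_top0.png")
a=im[160:250,190:355]   # 165x90
cv2.imwrite("pics/crop1.png",cv2.resize(a,None,fx=4.8,fy=4.8,interpolation=cv2.INTER_CUBIC))
```

```text
(no output)
```

View pics/crop1.png

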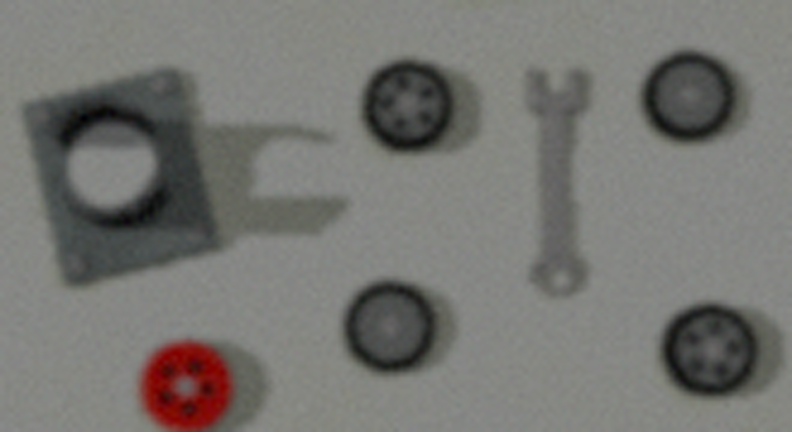

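```bash
cat > h.py <<'E'
import numpy as np, cv2
from rig import env, eyes
def cam(n):
    m=eyes.camera_model(n); f=192/np.tan(np.radians(m["vfov"]/2)); return f,m["cx"],m["cy"],np.array(m["pose"])
def p2w(n,u,v,z):
    f,cx,cy,T=cam(n); d=T[:3,:3]@np.array([(u-cx)/f,-(v-cy)/f,-1]); o=T[:3,3]; return o+d*(z-o[2])/d[2]
def w2p(n,p):
    f,cx,cy,T=cam(n); q=T[:3,:3].T@(np.array(p)-T[:3,3]); return np.array([cx-f*q[0]/q[2],cy+f*q[1]/q[2]])
E
python3 - <<'E'
from h import *
g=lambda x,y:(x/4.8+190-.4,y/4.8+160-.4)
P={"wA":(407,105,.021),"wB":(710,350,.021),"nA":(689,96,.014),"nB":(390,326,.014),"c1":(24,104,.012),"c2":(178,68,.012),"c3":(220,240,.012),"c4":(68,287,.012),"wrT":(558,75,.008),"wrB":(559,272,.008)}
W={k:p2w("top",*g(x,y),z) for k,(x,y,z) in P.items()}
for k,w in W.items(): print(k,w.round(4))
c=np.mean([W[k] for k in("c1","c2","c3","c4")],0); x=W["c1"]+W["c2"]-W["c3"]-W["c4"]; print("foot",c, np.degrees(np.arctan2(x[1],x[0])),np.linalg.norm(W["c1"]-W["c4"]),np.linalg.norm(W["c1"]-W["c2"]))
W["foot"]=np.r_[c[:2],.110]
im=cv2.imread("raw_scene0.png"); x0,y0=170,150; s=5.5
a=cv2.resize(im[y0:y0+100,x0:x0+145],None,fx=s,fy=s,interpolation=cv2.INTER_CUBIC)
for k,w in W.items():
    u=w2p("scene",w); q=((u-[x0,y0]+.5)*s-.5).round().astype(int); cv2.drawMarker(a,tuple(map(int,q)),(0,255,0),0,9,1)
cv2.imwrite("pics/scene1.png",a)
E
```

```text
wA [ 0.6205 -0.0535  0.021 ]
wB [ 0.4474 -0.2539  0.021 ]
nA [ 0.6234 -0.2497  0.014 ]
nB [ 0.469  -0.0378  0.014 ]
c1 [0.6289 0.2122 0.012 ]
c2 [0.6518 0.1048 0.012 ]
c3 [0.5309 0.0774 0.012 ]
c4 [0.5009 0.1822 0.012 ]
wrT [ 0.6414 -0.1602  0.008 ]
wrB [ 0.5037 -0.1554  0.008 ]
foot [0.57812083 0.14416225 0.012     ] 12.984768660184491 0.13144556358042944 0.10975362963886892
```

View pics/scene1.png

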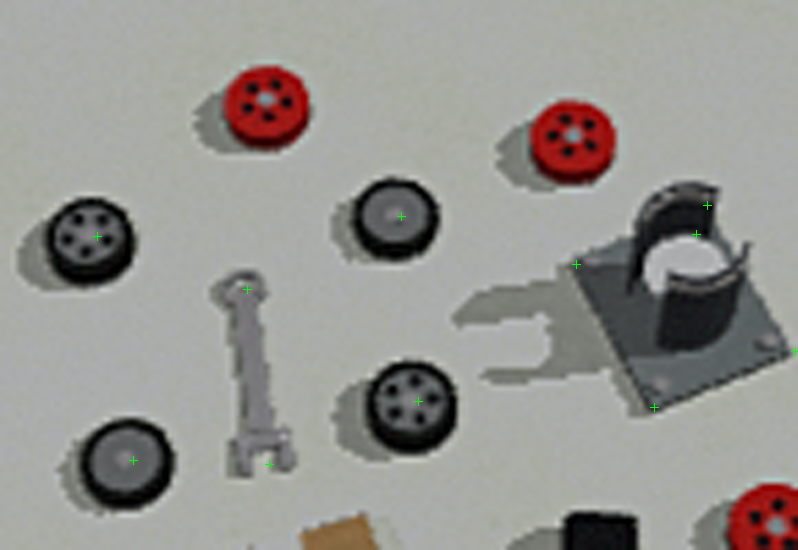

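The scene view agrees on which wheel is which. The top-view points land about 1.1 px (4 mm) to the +y side, so I'll split the difference at −2 mm in y. I'm going over the first wide wheel with the jaws along the magazine's x.

```bash
python3 -m pendant '{"travel":[[22.7,-29,0],[22.7,-29,0],[22.7,-29,0],[22.7,-29,0],[22.7,-29,0],[22.7,-29,0],[22.7,-29,0],[22.7,-29,0],[22.7,-29,0],[22.7,-29,0],[22.7,-29,0],[22.7,-29,0],[22.7,-29,0],[22.7,-29,0],[22.7,-29,0],[22.7,-29,0],[22.7,-29,0],[22.7,-29,0],[22.7,-29,0],[22.7,-29,0]],"delta_rot":[[0,0,-0.0518],[0,0,-0.0518],[0,0,-0.0518],[0,0,-0.0518],[0,0,-0.0518],[0,0,-0.0518],[0,0,-0.0518],[0,0,-0.0518],[0,0,-0.0518],[0,0,-0.0518],[0,0,-0.0518],[0,0,-0.0518],[0,0,-0.0518],[0,0,-0.0518],[0,0,-0.0518],[0,0,-0.0518],[0,0,-0.0518],[0,0,-0.0518],[0,0,-0.0518],[0,0,-0.0518]]}' 85 30
python3 -m pendant '{"travel":[[0,0,0],[0,0,-35],[0,0,-35],[0,0,-35],[0,0,-35],[0,0,-30],[0,0,0],[0,0,0]],"delta_rot":[[0,0,0],[0,0,0],[0,0,0],[0,0,0],[0,0,0],[0,0,0],[0,0,0],[0,0,0]]}'
```

```text
time_s: 1.77
position: [0.6208, -0.0573, 0.2309]
tool_rot: [[-0.001, 0.975, 0.223], [0.0, 0.223, -0.975], [-1.0, -0.001, -0.0]]
ft_force: [-0.2, 0.2, -0.3]
grip_width: 0.085
time_s: 2.43
position: [0.6196, -0.0554, 0.0607]
tool_rot: [[-0.003, 0.974, 0.226], [0.001, 0.226, -0.974], [-1.0, -0.002, -0.001]]
ft_force: [0.5, -0.9, 1.5]
grip_width: 0.0848
```

```bash
python3 -m pendant '{"travel":[[0,0,-20],[0,0,-20],[0,0,-10],[0,0,-7],[0,0,0]],"delta_rot":[[0,0,0],[0,0,0],[0,0,0],[0,0,0],[0,0,0]]}'
python3 -m pendant '{"travel":[[0,0,0],[0,0,0],[0,0,0],[0,0,0],[0,0,0],[0,0,0],[0,0,0],[0,0,0]],"delta_rot":[[0,0,0],[0,0,0],[0,0,0],[0,0,0],[0,0,0],[0,0,0],[0,0,0],[0,0,0]]}' 55 20
```

```text
time_s: 2.85
position: [0.6203, -0.0557, 0.0046]
tool_rot: [[0.0, 0.974, 0.226], [-0.0, 0.226, -0.974], [-1.0, 0.0, 0.0]]
ft_force: [-0.9, -1.1, -0.1]
grip_width: 0.0853
time_s: 3.52
position: [0.6209, -0.0559, 0.0058]
tool_rot: [[0.002, 0.974, 0.226], [-0.001, 0.226, -0.974], [-1.0, 0.002, 0.001]]
ft_force: [-0.9, 0.6, 5.9]
grip_width: 0.0632
```

```bash
python3 -m pendant '{"travel":[[0,0,0],[0,0,3],[0,0,0],[0,0,20],[0,0,20]],"delta_rot":[[0,0,0],[0,0,0],[0,0,0],[0,0,0],[0,0,0]]}' 85 20
python3 -m pendant '{"travel":[[0,0,0],[0,0,0],[0,0,0],[0,0,0],[0,0,0],[0,0,0],[0,0,0],[0,0,0],[0,0,0],[0,0,0],[0,0,0],[0,0,0],[0,0,0],[0,0,0],[0,0,0],[0,0,-20],[0,0,-20],[0,0,0]],"delta_rot":[[0,0,0.11],[0,0,0.11],[0,0,0.11],[0,0,0.11],[0,0,0.11],[0,0,0.11],[0,0,0.11],[0,0,0.11],[0,0,0.11],[0,0,0.11],[0,0,0.11],[0,0,0.11],[0,0,0.11],[0,0,0.11],[0,0,0.03],[0,0,0],[0,0,0],[0,0,0]]}'
python3 -m pendant '{"travel":[[0,0,0],[0,0,0],[0,0,0],[0,0,0],[0,0,0],[0,0,0],[0,0,0],[0,0,0]],"delta_rot":[[0,0,0],[0,0,0],[0,0,0],[0,0,0],[0,0,0],[0,0,0],[0,0,0],[0,0,0]]}' 55 20
```

```text
time_s: 3.93
position: [0.6194, -0.0556, 0.0469]
tool_rot: [[-0.003, 0.974, 0.226], [0.001, 0.226, -0.974], [-1.0, -0.002, -0.001]]
ft_force: [-0.1, 0.3, -0.2]
grip_width: 0.085
time_s: 5.43
position: [0.6182, -0.0552, 0.0041]
tool_rot: [[-0.006, -0.225, 0.974], [0.002, 0.974, 0.225], [-1.0, 0.003, -0.005]]
ft_force: [-0.7, 0.1, -0.6]
grip_width: 0.0851
time_s: 6.1
position: [0.6208, -0.0559, 0.0086]
tool_rot: [[0.002, -0.225, 0.974], [-0.001, 0.974, 0.225], [-1.0, -0.001, 0.002]]
ft_force: [-1.2, 0.4, 7.7]
grip_width: 0.0626
```

```bash
python3 -m pendant '{"travel":[[0,0,0],[0,0,0],[0,0,20],[0,0,40],[0,0,40],[0,-40,0],[0,-40,0],[0,-40,0],[0,-40,0],[0,-40,0],[0,0,0]],"delta_rot":[[0,0,0],[0,0,0],[0,0,0],[0,0,0],[0,0,0],[0,0,0],[0,0,0],[0,0,0],[0,0,0],[0,0,0],[0,0,0]]}' 85 40
python3 - <<'E'
from h import *
for n in("top","scene"): cv2.imwrite(f"raw_{n}1.png",eyes.get_image(n)[:,:,::-1])
a=cv2.imread("raw_top1.png"); b=cv2.imread("raw_scene1.png")
print(w2p("top",[.6208,-.0559,.021]),w2p("scene",[.6208,-.0559,.021]), w2p("top",[.578,.142,.11]))
A=cv2.resize(a[155:235,190:300],None,fx=7,fy=7,interpolation=cv2.INTER_CUBIC)
cv2.imwrite("pics/top2.png",A)
B=cv2.resize(b[175:242,230:320],None,fx=8,fy=8,interpolation=cv2.INTER_CUBIC)
cv2.imwrite("pics/scene2.png",B)
E
```

```text
time_s: 7.02
position: [0.6192, -0.2629, 0.1067]
tool_rot: [[0.0, -0.219, 0.976], [-0.002, 0.976, 0.219], [-1.0, -0.002, -0.0]]
ft_force: [-0.3, -0.3, 0.3]
grip_width: 0.0845
[275.1139026  181.36021299] [244.9599476  222.66496836] [212.24208496 191.74066686]
```

View pics/top2.png

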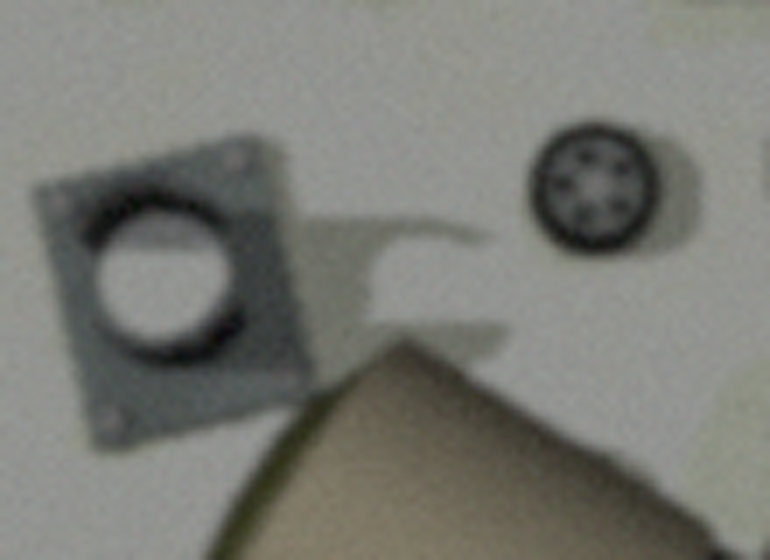

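View pics/scene2.png

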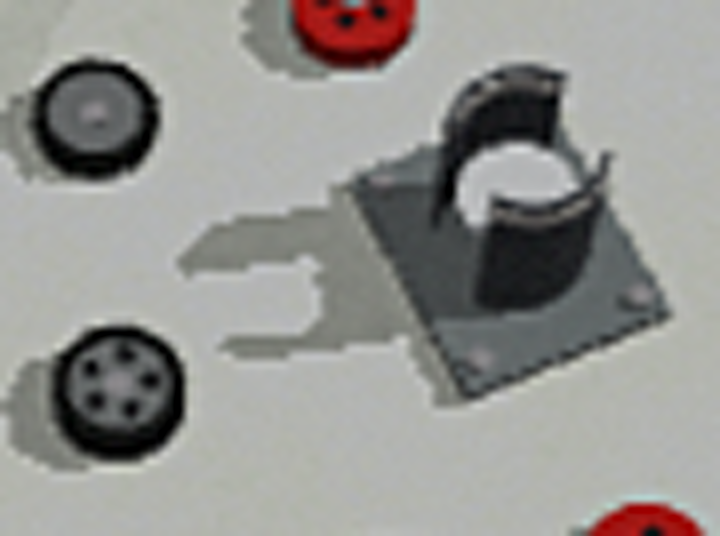

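Run:
```python
from h import *
from scipy.optimize import least_squares
t=lambda x,y:np.array([x/7+190-.43,y/7+155-.43]); s=lambda x,y:np.array([x/8+230-.44,y/8+175-.44])
wh=[.6208,-.0559,.021]; bt=t(596,187)-w2p("top",wh); bs=s(121,382)-w2p("scene",wh); print(bt,bs)
# corners in magazine frame (+x+y),(+x-y),(-x-y),(-x+y)
C=np.array([[65,55],[65,-55],[-65,-55],[-65,55]])/1e3
ot=[t(35,187),t(258,134),None,t(97,453)]
g=lambda x,y:np.array([x/4.8+189.6,y/4.8+159.6]); ot0=[g(24,104),g(178,68),g(220,240),g(68,287)]
os=[s(672,315),s(467,398),s(346,187),None]
def res(p,b=1,cams="ts"):
    c,si=np.cos(p[2]),np.sin(p[2]); r=[]
    for k in range(4):
        P=[p[0]+c*C[k,0]-si*C[k,1],p[1]+si*C[k,0]+c*C[k,1],.012]
        if "t" in cams:
            for o in(ot[k],ot0[k]):
                if o is not None: r+=list(w2p("top",P)+bt-o)
        if "s" in cams and os[k] is not None: r+=list(w2p("scene",P)+bs-os[k])
    return np.array(r)
for cams in("ts","t","s"):
    q=least_squares(res,[.578,.143,.22],args=(1,cams)); print(cams,q.x[:2].round(4),np.degrees(q.x[2]).round(2),q.fun.round(1))
p=least_squares(res,[.578,.143,.22]).x
# overlay: rim circle inner/outer at z=.11
for n,b,f,x0,y0,k in(("top",bt,"raw_top1.png",190,155,7),("scene",bs,"raw_scene1.png",230,175,8)):
    im=cv2.imread(f); h,w=(80,110) if n=="top" else (67,90)
    a=cv2.resize(im[y0:y0+h,x0:x0+w],None,fx=k,fy=k,interpolation=cv2.INTER_CUBIC)
    for r,z in((.0345,.11),(.0385,.11)):
        pts=np.array([(w2p(n,[p[0]+r*np.cos(th),p[1]+r*np.sin(th),z])+b-[x0,y0]+.5)*k-.5 for th in np.linspace(0,6.283,60)])
        cv2.polylines(a,[pts.round().astype(np.int32)],True,(0,255,0),1)
    globals()[n]=a[:, :360] if n=="top" else a[:,320:]
H=536; cv2.imwrite("pics/ov.png",np.hstack([top[:H],scene[:H]]))
```

```text
[-0.40104545 -0.07592728] [-0.2749476  -0.35496836]
ts [0.5783 0.1426] 13.38 [-0.1 -0.1 -0.1 -0.1  0.1 -0.8  0.1 -0.7 -0.2 -0.8  0.2 -0.5  0.7  0.8
  0.1 -1.2  0.3 -0.4 -0.1 -0.5]
t [0.5774 0.1429] 13.22 [-0.1  0.1 -0.1  0.1  0.  -0.5 -0.2 -0.5  0.5  1.1  0.1 -0.2 -0.2 -0.3]
s [0.5816 0.1411] 13.64 [-0.  -0.1  0.1  0.4 -0.1 -0.4]
```

View pics/ov.png

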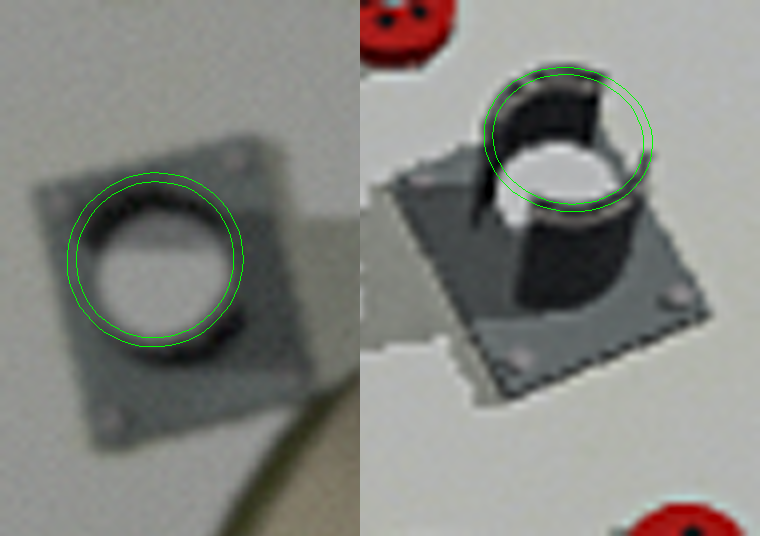

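```bash
python3 -m pendant '{"travel":[[0,40,0],[0,40,0],[0,40,0],[0,40,0],[0,40,0],[0,0,0],[0,0,0],[0,0,0]],"delta_rot":[[0,0,0],[0,0,0],[0,0,0],[0,0,0],[0,0,0],[0,0,0],[0,0,0],[0,0,0]]}'
```

```text
time_s: 7.78
position: [0.62, -0.0548, 0.1074]
tool_rot: [[-0.0, -0.227, 0.974], [-0.0, 0.974, 0.227], [-1.0, -0.0, -0.0]]
ft_force: [-0.3, 0.0, -0.1]
grip_width: 0.0846
```

```bash
python3 -m pendant '{"travel":[[1,-1,-30],[0,0,-35],[0,0,-20],[0,0,-10],[0,0,-6],[0,0,0],[0,0,0]],"delta_rot":[[0,0,0],[0,0,0],[0,0,0],[0,0,0],[0,0,0],[0,0,0],[0,0,0]]}'
python3 -m pendant '{"travel":[[0,0,0],[0,0,0],[0,0,0],[0,0,0],[0,0,0],[0,0,0],[0,0,0],[0,0,0]],"delta_rot":[[0,0,0],[0,0,0],[0,0,0],[0,0,0],[0,0,0],[0,0,0],[0,0,0],[0,0,0]]}' 55 40
python3 -m pendant '{"travel":[[0,0,2],[0,0,20],[0,0,38],[0,0,40],[0,0,30],[0,0,0],[0,0,0]],"delta_rot":[[0,0,0],[0,0,0],[0,0,0],[0,0,0],[0,0,0],[0,0,0],[0,0,0]]}'
```

```text
time_s: 8.37
position: [0.6217, -0.0572, 0.0074]
tool_rot: [[0.002, -0.225, 0.974], [-0.0, 0.974, 0.225], [-1.0, -0.001, 0.002]]
ft_force: [0.6, -0.5, -0.4]
grip_width: 0.0851
time_s: 9.03
position: [0.6218, -0.0569, 0.0081]
tool_rot: [[0.003, -0.225, 0.974], [-0.001, 0.974, 0.225], [-1.0, -0.001, 0.002]]
ft_force: [-1.0, -0.9, 4.9]
grip_width: 0.0621
time_s: 9.62
position: [0.6217, -0.0568, 0.1384]
tool_rot: [[0.004, -0.225, 0.974], [-0.001, 0.974, 0.225], [-1.0, -0.002, 0.004]]
ft_force: [0.3, 0.2, -1.3]
grip_width: 0.0617
```

```bash
python3 -m pendant '{"travel":[[-5,25,5],[-8,35,0],[-8,38,0],[-8,38,0],[-8,36,0],[-5,27.3,0],[0,0,0],[0,0,0],[0,0,0]],"delta_rot":[[0,0,0.005],[0,0,0],[0,0,0],[0,0,0],[0,0,0],[0,0,0],[0,0,0],[0,0,0],[0,0,0]]}'
python3 - <<'E'
from h import *
s=env.observe(); print(s["position"],s["ft_force"])
b=eyes.get_image("scene"); a=eyes.get_image("top")
B=cv2.resize(b[165:235,265:325],None,fx=7,fy=7,interpolation=cv2.INTER_CUBIC);A=cv2.resize(a[165:235,190:240],None,fx=7,fy=7,interpolation=cv2.INTER_CUBIC)
cv2.imwrite("pics/over.png",np.hstack([A,B])[:,:,::-1])
E
```

```text
time_s: 10.37
position: [0.5789, 0.1421, 0.1403]
tool_rot: [[-0.002, -0.23, 0.973], [-0.0, 0.973, 0.23], [-1.0, 0.0, -0.002]]
ft_force: [-0.8, -0.8, -1.5]
grip_width: 0.0615
[0.57886185 0.14206929 0.14034296] [-0.7702563  -0.78525657 -1.45275333]
```

View pics/over.png

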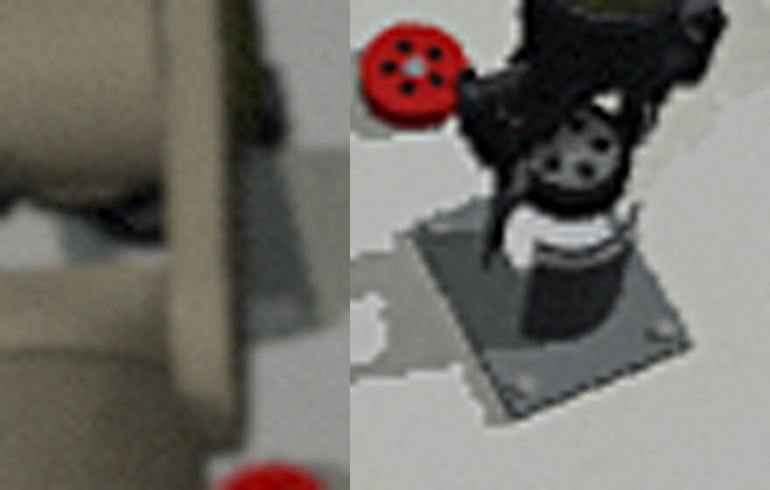

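The scene half shows the wheel held level just above the tube mouth, lined up with it. I'll lower it slowly.

```bash
python3 -m pendant '{"travel":[[0,0,-10],[0,0,-7],[0,0,-3],[0,0,-3],[0,0,-3],[0,0,-3],[0,0,0]],"delta_rot":[[0,0,0],[0,0,0],[0,0,0],[0,0,0],[0,0,0],[0,0,0],[0,0,0]]}'
```

```text
time_s: 11.05
position: [0.5789, 0.1426, 0.1117]
tool_rot: [[-0.001, -0.23, 0.973], [-0.0, 0.973, 0.23], [-1.0, 0.0, -0.001]]
ft_force: [0.5, 0.2, -1.9]
grip_width: 0.062
```

```bash
python3 -m pendant '{"travel":[[0,0,-5],[0,0,-5],[0,0,-5],[0,0,-5],[0,0,-4],[0,0,-3],[0,0,0]],"delta_rot":[[0,0,0],[0,0,0],[0,0,0],[0,0,0],[0,0,0],[0,0,0],[0,0,0]]}'
python3 -m pendant '{"travel":[[0,0,-1.5],[0,0,-1],[0,0,-1],[0,0,0]],"delta_rot":[[0,0,0],[0,0,0],[0,0,0],[0,0,0]]}'
```

```text
time_s: 11.63
position: [0.5788, 0.1426, 0.0845]
tool_rot: [[-0.001, -0.23, 0.973], [-0.0, 0.973, 0.23], [-1.0, 0.0, -0.001]]
ft_force: [-0.2, -0.6, -0.8]
grip_width: 0.0619
time_s: 11.97
position: [0.5791, 0.1426, 0.0818]
tool_rot: [[0.0, -0.23, 0.973], [-0.0, 0.973, 0.23], [-1.0, -0.0, 0.0]]
ft_force: [0.6, -0.3, -0.9]
grip_width: 0.0619
```

```bash
for i in 1 2; do python3 -m pendant '{"travel":[[0,0,-1],[0,0,-1],[0,0,0]],"delta_rot":[[0,0,0],[0,0,0],[0,0,0]]}' | grep -v rot; done
```

```text
time_s: 12.22
position: [0.579, 0.1426, 0.0797]
ft_force: [0.4, 0.8, 0.0]
grip_width: 0.062
time_s: 12.47
position: [0.579, 0.1426, 0.0776]
ft_force: [-0.2, -0.6, -0.4]
grip_width: 0.0619
```

```bash
for i in 1 ; do python3 -m pendant '{"travel":[[0,0,-1],[0,0,-1],[0,0,0]],"delta_rot":[[0,0,0],[0,0,0],[0,0,0]]}' | grep -v rot; done
```

```text
time_s: 12.72
position: [0.579, 0.1426, 0.0756]
ft_force: [0.2, 0.2, -0.2]
grip_width: 0.0617
```

```bash
python3 -m pendant '{"travel":[[0,0,-1],[0,0,-1],[0,0,0]],"delta_rot":[[0,0,0],[0,0,0],[0,0,0]]}' | grep -v rot
```

```text
time_s: 12.97
position: [0.579, 0.1426, 0.0736]
ft_force: [-0.1, 0.1, -0.8]
grip_width: 0.0619
```

```bash
python3 -m pendant '{"travel":[[0,0,-1],[0,0,-1],[0,0,0]],"delta_rot":[[0,0,0],[0,0,0],[0,0,0]]}' | grep -v rot
```

```text
time_s: 13.22
position: [0.579, 0.1426, 0.0716]
ft_force: [0.8, -0.1, -0.2]
grip_width: 0.0617
```

```bash
python3 -m pendant '{"travel":[[0,0,-1],[0,0,-1],[0,0,0]],"delta_rot":[[0,0,0],[0,0,0],[0,0,0]]}' | grep -v rot
```

```text
time_s: 13.47
position: [0.579, 0.1426, 0.0696]
ft_force: [0.7, 0.0, -1.0]
grip_width: 0.0616
```

```bash
python3 -m pendant '{"travel":[[0,0,-1],[0,0,-1],[0,0,0]],"delta_rot":[[0,0,0],[0,0,0],[0,0,0]]}' | grep -v rot
```

```text
time_s: 13.72
position: [0.579, 0.1426, 0.0676]
ft_force: [0.4, 0.8, -1.2]
grip_width: 0.062
```

```bash
python3 -m pendant '{"travel":[[0,0,-1],[0,0,-1],[0,0,0]],"delta_rot":[[0,0,0],[0,0,0],[0,0,0]]}' | grep -v rot
```

```text
time_s: 13.97
position: [0.579, 0.1426, 0.0656]
ft_force: [-0.8, 0.1, -0.3]
grip_width: 0.0618
```

```bash
python3 -m pendant '{"travel":[[0,0,-1],[0,0,-1],[0,0,0]],"delta_rot":[[0,0,0],[0,0,0],[0,0,0]]}' | grep -v rot
```

```text
time_s: 14.22
position: [0.5792, 0.1426, 0.0652]
ft_force: [-4.3, -0.6, 10.8]
grip_width: 0.0618
```

Contact came between z=0.0656 and 0.0652, with a table reference of 0.0081, so the seat is about 57 mm high and 45 mm below the mark. I'll relax the load, release, and then touch the wheel's top with shut fingers to check the depth.

```bash
python3 -m pendant '{"travel":[[0,0,0.7],[0,0,0.6],[0,0,0]],"delta_rot":[[0,0,0],[0,0,0],[0,0,0]]}' | grep -v rot
python3 -m pendant '{"travel":[[0,0,0],[0,0,0],[0,0,0],[0,0,0]],"delta_rot":[[0,0,0],[0,0,0],[0,0,0],[0,0,0]]}' 80 40| grep -v rot
python3 -m pendant '{"travel":[[0,0,10],[0,0,20],[0,0,35],[0,0,0]],"delta_rot":[[0,0,0],[0,0,0],[0,0,0],[0,0,0]]}' | grep -v rot
python3 -m pendant '{"travel":[[0,0,0],[0,0,0],[0,0,0],[0,0,0],[0,0,0],[0,0,0],[0,0,0],[0,0,0],[0,0,0]],"delta_rot":[[0,0,0],[0,0,0],[0,0,0],[0,0,0],[0,0,0],[0,0,0],[0,0,0],[0,0,0],[0,0,0]]}' 0 20| grep -v rot
```

```text
time_s: 14.47
position: [0.5792, 0.1426, 0.0653]
ft_force: [-0.5, 0.2, 3.9]
grip_width: 0.0619
time_s: 14.8
position: [0.5791, 0.1426, 0.0649]
ft_force: [0.3, 0.5, -0.4]
grip_width: 0.0804
time_s: 15.13
position: [0.5817, 0.1428, 0.1367]
ft_force: [0.5, -0.3, 1.0]
grip_width: 0.0801
time_s: 15.88
position: [0.5791, 0.1426, 0.13]
ft_force: [0.4, 0.5, -0.5]
grip_width: 0.0001
```

```bash
python3 -m pendant '{"travel":[[0,0,-15],[0,0,-15],[0,0,-10],[0,0,-4],[0,0,-2],[0,0,0]],"delta_rot":[[0,0,0],[0,0,0],[0,0,0],[0,0,0],[0,0,0],[0,0,0]]}' | grep -v rot
python3 -m pendant '{"travel":[[0,0,-1],[0,0,-1],[0,0,-1],[0,0,0]],"delta_rot":[[0,0,0],[0,0,0],[0,0,0],[0,0,0]]}' | grep -v rot
```

```text
time_s: 16.38
position: [0.5792, 0.1426, 0.0841]
ft_force: [-0.1, 0.2, 0.3]
grip_width: 0.0001
time_s: 16.72
position: [0.5791, 0.1426, 0.0812]
ft_force: [-0.6, -0.2, 0.4]
grip_width: -0.0001
```

```bash
python3 -m pendant '{"travel":[[0,0,-1],[0,0,-1],[0,0,0]],"delta_rot":[[0,0,0],[0,0,0],[0,0,0]]}' | grep -v rot
```

```text
time_s: 16.97
position: [0.579, 0.1426, 0.0789]
ft_force: [0.0, -0.6, -0.3]
grip_width: 0.0
```

```bash
python3 -m pendant '{"travel":[[0,0,-1],[0,0,0]],"delta_rot":[[0,0,0],[0,0,0]]}' | grep -v rot
```

```text
time_s: 17.13
position: [0.5792, 0.1426, 0.0783]
ft_force: [-0.3, -0.6, 2.7]
grip_width: 0.0003
```

```bash
python3 -m pendant '{"travel":[[0,0,-1],[0,0,0]],"delta_rot":[[0,0,0],[0,0,0]]}' | grep -v rot
```

```text
time_s: 17.3
position: [0.5792, 0.1426, 0.0783]
ft_force: [-2.6, 0.3, 10.4]
grip_width: 0.0001
```

Both feels agree: wheel top at 78.3 mm, so the seat is at 57.3 mm, 44.7 mm below the mark. Wide + wide then ends at about −2.7 mm. I'm going for the second wide wheel, and I'll centre it with two squeezes.

```bash
python3 -m pendant '{"travel":[[0,0,20],[0,0,35],[0,0,35],[0,0,32],[-11,-33.2,0],[-11,-33.2,0],[-11,-33.2,0],[-11,-33.2,0],[-11,-33.2,0],[-11,-33.2,0],[-11,-33.2,0],[-11,-33.2,0],[-11,-33.2,0],[-11,-33.2,0],[-11,-33.2,0],[-10.8,-32.6,0],[0,0,0],[0,0,0]],"delta_rot":[[0,0,0],[0,0,0],[0,0,0],[0,0,-0.1],[0,0,-0.1],[0,0,-0.1],[0,0,-0.1],[0,0,-0.12],[0,0,-0.12],[0,0,-0.12],[0,0,-0.12],[0,0,-0.12],[0,0,-0.12],[0,0,-0.12],[0,0,-0.12],[0,0,-0.12],[0,0,-0.091],[0,0,0]]}' 85 20
```

```text
time_s: 18.8
position: [0.4467, -0.2567, 0.1989]
tool_rot: [[-0.0, 0.975, 0.224], [0.0, 0.224, -0.975], [-1.0, -0.0, -0.0]]
ft_force: [0.2, -0.8, 0.6]
grip_width: 0.085
```

```bash
python3 -m pendant '{"travel":[[0.7,1.5,-35],[0,0,-40],[0,0,-40],[0,0,-35],[0,0,-25],[0,0,-12],[0,0,-4],[0,0,0],[0,0,0]],"delta_rot":[[0,0,0],[0,0,0],[0,0,0],[0,0,0],[0,0,0],[0,0,0],[0,0,0],[0,0,0],[0,0,0]]}' | grep -v rot
python3 -m pendant '{"travel":[[0,0,0],[0,0,0],[0,0,0],[0,0,0],[0,0,0],[0,0,0],[0,0,0]],"delta_rot":[[0,0,0],[0,0,0],[0,0,0],[0,0,0],[0,0,0],[0,0,0],[0,0,0]]}' 55 20 | grep -v rot
```

```text
time_s: 19.55
position: [0.4486, -0.2535, 0.0089]
ft_force: [-0.3, 1.1, -0.0]
grip_width: 0.0849
time_s: 20.13
position: [0.4485, -0.2539, 0.0094]
ft_force: [-0.8, 2.3, 5.2]
grip_width: 0.0626
```

```bash
python3 -m pendant '{"travel":[[0,0,0],[0,0,0],[0,0,20],[0,0,25],[0,0,0],[0,0,0],[0,0,0],[0,0,0],[0,0,0],[0,0,0],[0,0,0],[0,0,0],[0,0,0],[0,0,0],[0,0,0],[0,0,0],[0,0,0],[0,0,-20],[0,0,-20],[0,0,-5]],"delta_rot":[[0,0,0],[0,0,0],[0,0,0],[0,0,0.12],[0,0,0.12],[0,0,0.12],[0,0,0.12],[0,0,0.12],[0,0,0.12],[0,0,0.12],[0,0,0.12],[0,0,0.12],[0,0,0.12],[0,0,0.12],[0,0,0.12],[0,0,0.12],[0,0,0.011],[0,0,0],[0,0,0],[0,0,0]]}' 85 20
python3 -m pendant '{"travel":[[0,0,0],[0,0,0]],"delta_rot":[[0,0,0],[0,0,0]]}'
```

```text
time_s: 21.8
position: [0.4471, -0.253, 0.0061]
tool_rot: [[-0.003, -0.227, 0.974], [0.002, 0.974, 0.227], [-1.0, 0.003, -0.002]]
ft_force: [-1.0, 0.7, -0.4]
grip_width: 0.0849
time_s: 21.97
position: [0.4482, -0.2539, 0.0086]
tool_rot: [[0.0, -0.229, 0.973], [-0.0, 0.973, 0.229], [-1.0, -0.0, 0.0]]
ft_force: [0.4, -0.6, -0.2]
grip_width: 0.0851
```

```bash
python3 -m pendant '{"travel":[[0,0,0],[0,0,0],[0,0,0],[0,0,0],[0,0,0],[0,0,0],[0,0,0],[0,0,0]],"delta_rot":[[0,0,0],[0,0,0],[0,0,0],[0,0,0],[0,0,0],[0,0,0],[0,0,0],[0,0,0]]}' 55 40|grep -v rot
python3 -m pendant '{"travel":[[0,0,2],[0,0,20],[0,0,38],[0,0,40],[0,0,40],[0,0,10],[0,0,0]],"delta_rot":[[0,0,0],[0,0,0],[0,0,0],[0,0,0],[0,0,0],[0,0,0],[0,0,0]]}'
```

```text
time_s: 22.63
position: [0.4485, -0.2542, 0.0095]
ft_force: [-1.7, 0.4, 6.6]
grip_width: 0.0616
time_s: 23.22
position: [0.4489, -0.2544, 0.1617]
tool_rot: [[0.005, -0.23, 0.973], [-0.005, 0.973, 0.23], [-1.0, -0.006, 0.004]]
ft_force: [0.7, -0.6, -1.6]
grip_width: 0.0615
```

```bash
python3 -m pendant '{"travel":[[6,18,0],[10,30,0],[11,34,0],[11,34,0],[11,34,0],[11,34,0],[11,34,0],[11,34,0],[11,34,0],[11,34,0],[11,34,0],[9,26,0],[6,16.5,0],[0,0,0],[0,0,0],[0,0,0]],"delta_rot":[[0,0,0],[0,0,0],[0,0,0],[0,0,0],[0,0,0],[0,0,0],[0,0,0],[0,0,0],[0,0,0],[0,0,0],[0,0,0],[0,0,0],[0,0,0],[0,0,0],[0,0,0],[0,0,0]]}'
```

```text
time_s: 24.55
position: [0.5774, 0.1422, 0.157]
tool_rot: [[-0.002, -0.23, 0.973], [-0.0, 0.973, 0.23], [-1.0, 0.0, -0.002]]
ft_force: [-0.2, -0.4, -2.1]
grip_width: 0.0617
```

```bash
python3 -m pendant '{"travel":[[0.8,0.3,-12],[0,0,-12],[0,0,-7],[0,0,-3],[0,0,0]],"delta_rot":[[0,0,0],[0,0,0],[0,0,0],[0,0,0],[0,0,0]]}'|grep -v rot
python3 -m pendant '{"travel":[[0,0,-2],[0,0,-2],[0,0,-2],[0,0,-2],[0,0,0]],"delta_rot":[[0,0,0],[0,0,0],[0,0,0],[0,0,0],[0,0,0]]}'|grep -v rot
```

```text
time_s: 24.97
position: [0.5784, 0.1424, 0.1235]
ft_force: [-0.1, 0.2, -1.2]
grip_width: 0.0613
time_s: 25.38
position: [0.5787, 0.1431, 0.1158]
ft_force: [0.2, 1.1, -1.4]
grip_width: 0.0615
```

```bash
python3 -m pendant '{"travel":[[0,0,-3],[0,0,-4],[0,0,-5],[0,0,-5],[0,0,-4],[0,0,-3],[0,0,-1],[0,0,0]],"delta_rot":[[0,0,0],[0,0,0],[0,0,0],[0,0,0],[0,0,0],[0,0,0],[0,0,0],[0,0,0]]}'|grep -v rot
```

```text
time_s: 26.05
position: [0.5787, 0.1431, 0.0908]
ft_force: [-0.1, 0.3, -1.9]
grip_width: 0.0615
```

```bash
python3 -m pendant '{"travel":[[0,0,-1],[0,0,-1],[0,0,0]],"delta_rot":[[0,0,0],[0,0,0],[0,0,0]]}'|grep -v rot
```

```text
time_s: 26.3
position: [0.5788, 0.1431, 0.0891]
ft_force: [-0.1, -0.2, -0.9]
grip_width: 0.0615
```

```bash
python3 -m pendant '{"travel":[[0,0,-1],[0,0,0]],"delta_rot":[[0,0,0],[0,0,0]]}'|grep -v rot
```

```text
time_s: 26.47
position: [0.5788, 0.1431, 0.0881]
ft_force: [-0.3, -0.0, -0.9]
grip_width: 0.0616
```

```bash
python3 -m pendant '{"travel":[[0,0,-1],[0,0,0]],"delta_rot":[[0,0,0],[0,0,0]]}'|grep -v rot
```

```text
time_s: 26.63
position: [0.5789, 0.1431, 0.0877]
ft_force: [-1.5, -0.3, 4.1]
grip_width: 0.0618
```

Contact came at 87.7 mm, as predicted (87.8). Now release, back off and check the top.

```bash
python3 -m pendant '{"travel":[[0,0,0],[0,0,0],[0,0,0],[0,0,0]],"delta_rot":[[0,0,0],[0,0,0],[0,0,0],[0,0,0]]}' 80 20| grep -v rot
python3 -m pendant '{"travel":[[0,0,10],[0,0,20],[0,0,35],[0,0,0]],"delta_rot":[[0,0,0],[0,0,0],[0,0,0],[0,0,0]]}' | grep -v rot
python3 -m pendant '{"travel":[[0,0,0],[0,0,0],[0,0,0],[0,0,0],[0,0,0],[0,0,0],[0,0,0],[0,0,0],[0,0,0]],"delta_rot":[[0,0,0],[0,0,0],[0,0,0],[0,0,0],[0,0,0],[0,0,0],[0,0,0],[0,0,0],[0,0,0]]}' 0 20| grep -v rot
python3 -m pendant '{"travel":[[0,0,-15],[0,0,-15],[0,0,-10],[0,0,-5],[0,0,-3],[0,0,0]],"delta_rot":[[0,0,0],[0,0,0],[0,0,0],[0,0,0],[0,0,0],[0,0,0]]}' | grep -v rot
```

```text
time_s: 26.97
position: [0.5788, 0.1431, 0.087]
ft_force: [0.6, 0.2, -0.1]
grip_width: 0.08
time_s: 27.3
position: [0.5812, 0.1433, 0.1588]
ft_force: [-0.1, 0.1, 1.4]
grip_width: 0.0799
time_s: 28.05
position: [0.5788, 0.1431, 0.152]
ft_force: [1.3, 0.0, 0.1]
grip_width: -0.0002
time_s: 28.55
position: [0.5788, 0.1431, 0.1039]
ft_force: [-0.4, 0.4, 0.6]
grip_width: -0.0001
```

```bash
python3 -m pendant '{"travel":[[0,0,-1],[0,0,-1],[0,0,-1],[0,0,-1],[0,0,0]],"delta_rot":[[0,0,0],[0,0,0],[0,0,0],[0,0,0],[0,0,0]]}' | grep -v rot
```

```text
time_s: 28.97
position: [0.5788, 0.1431, 0.1001]
ft_force: [-0.3, -0.7, 0.5]
grip_width: -0.0001
```

```bash
python3 -m pendant '{"travel":[[0,0,-1],[0,0,0]],"delta_rot":[[0,0,0],[0,0,0]]}' | grep -v rot
```

```text
time_s: 29.13
position: [0.5789, 0.1431, 0.0993]
ft_force: [0.9, 0.0, 0.4]
grip_width: -0.0001
```

```bash
python3 -m pendant '{"travel":[[0,0,-1],[0,0,0]],"delta_rot":[[0,0,0],[0,0,0]]}' | grep -v rot
python3 -m pendant '{"travel":[[0,0,20],[0,0,35],[0,0,35],[0,-35,30],[0,-38,0],[0,-38,0],[0,-38,0],[0,-38,0],[0,-38,0],[0,-30,0],[0,0,0],[0,0,0]],"delta_rot":[[0,0,0],[0,0,0],[0,0,0],[0,0,0],[0,0,0],[0,0,0],[0,0,0],[0,0,0],[0,0,0],[0,0,0],[0,0,0],[0,0,0]]}'
python3 - <<'E'
from h import *
b=eyes.get_image("scene");a=eyes.get_image("top")
B=cv2.resize(b[130:250,165:325],None,fx=4.9,fy=4.9,interpolation=cv2.INTER_CUBIC)
cv2.imwrite("pics/end.png",B[:,:,::-1]); cv2.imwrite("pics/endtop.png",a[:,:,::-1])
E
```

```text
time_s: 29.3
position: [0.579, 0.1431, 0.0992]
ft_force: [-3.6, 0.5, 7.6]
grip_width: 0.0002
time_s: 30.3
position: [0.5786, -0.1098, 0.2149]
tool_rot: [[-0.0, -0.228, 0.974], [0.0, 0.974, 0.228], [-1.0, 0.0, -0.0]]
ft_force: [-0.4, 0.1, 0.3]
grip_width: -0.0001
```

View pics/end.png

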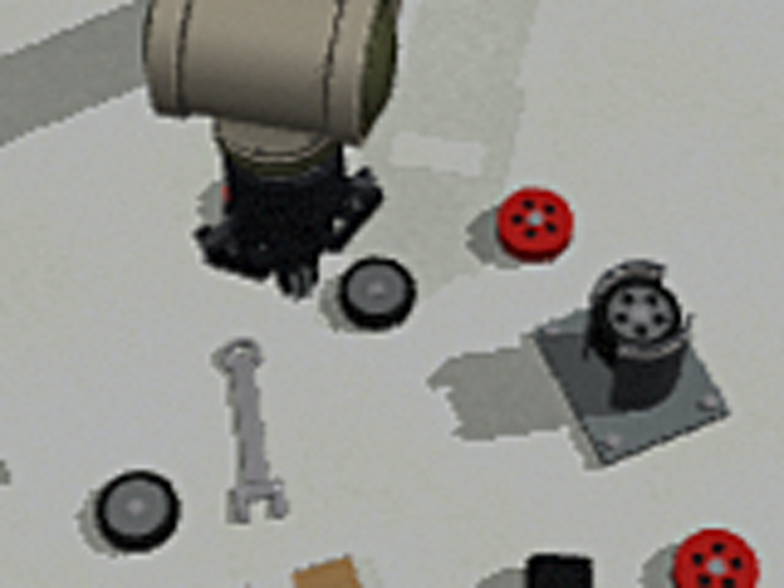

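The scene picture shows the five-spot wide wheel lying level in the tube at about (638,312), just below the rim. Both narrow wheels, at (377,292) and (137,510), are still flat on the table, and the wrench, the visible red wheels and the foot haven't moved.

```bash
python3 -c "
from rig import close_job; print(close_job())"
```

```text
the job is handed in; nothing more can be done
None
```

I stacked both wide wheels flat in the tube, and the top of the stack is inside the white band. I handed the job in at about 30 s.

- **Seat depth:** lowering the first wide wheel until it touched put the seat about 57 mm above the table. Touching that wheel's top with shut fingers (78.3 mm) gave the same answer. The seat is therefore about 45 mm below the mark, so I chose wide + wide (42 mm).
- **Final height:** the second wheel touched down where predicted, 87.7 mm against 87.8 mm. A last touch put the stack top at 99.2–99.3 mm; the band runs from 96 to 108 mm.
- **Forces:** the highest reading at the end of any move was about 11 N, when the first wheel met the seat. The second wheel was set down at about 4 N.
- **Last picture:** the top wheel looks level in the tube. Both narrow wheels are flat on the table, and the wrench, tube foot and the red wheels in view look unmoved. I did not look closely at the bystanders outside that crop, but nothing was touched there.
- **Disagreement:** the two cameras differed by about 4 mm. I resolved this by squeezing the first wheel in two directions to find its true position.

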